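# Turn a solder paste jar's code to the reader and switch the reader on

## Robot

A 6-joint arm with a two-finger parallel gripper is mounted at the origin on the work surface. World frame = base frame: x ahead of the robot, y to its left, z up, the work surface at z = 0. Lengths are in m, angles in rad, forces in N, time in s.
With the tool pointing down it reaches from about 0.25 to 0.775 m from the base axis. Payload 4 kg.
Tool frame: the origin (TCP) lies at the very end of the fingers, on their centre line; the grasp point (between the pads) lies 19 mm behind it; z points along the fingers, y is the line along which they close (so a half turn about z gives the same grasp; the last joint's range is limited). The gripper opens to 94 mm and grips with 3 to 60 N. Pads are 16 mm wide; open, the fingers measure 119 mm over their backs; the gripper's body (75 mm by 177 mm) begins 78 mm behind the grasp point.
Start: joints at [-1.224, 0.087, 1.371, -0, 1.684, -0.103], TCP at [0.239, -0.495, 0.206] pointing down, gripper open.
Joint ranges: [-3.1, 3.1], [-0.76, 2.03], [0.27, 2.55], [-1.08, 4.22], [0.17, 2.65], [-2.57, 2.57]. Speed limits (rad/s): [2.79, 2.79, 3.14, 3.14, 3.14, 3.14].

## Interface

Orientations are given as [roll, pitch, yaw] about the fixed x, y, z axes, in that order (R = Rz(yaw) Ry(pitch) Rx(roll)).
In Python, from bench import robot, vision gives the robot as it stands.
- The arm moves only by the shell command python3 -m crank 'ROWS'. ROWS is JSON, a list of rows, each a list of 3 entries, a list of its own where there are three numbers: the closure, from 0 (fully open) to 1 (shut), then the shift along the tool's x, y, z in m, then the turn, a rotation vector about the tool's x, y, z in degrees. A call has 1 to 8 rows; each row shifts and turns the commanded pose from where the row before left it, along the tool's axes as they then stand; what a row does not reach is not made up. A row lasts 1/10 s, in which the tool goes at most 50 mm and 8.59 degrees, less where a joint would pass 70% of its speed; a pose out of reach is approached as far as the arm can. A call with a gripper value outside its range is refused whole. The fingers move at their own pace and stop on an object; the grip force is fixed at half the most. Time passes only in rows, so rows that do not move let the fingers close. It gives the time, the measured TCP pose, the force, the opening and the grip force at its end, in the units of the state.
- robot.get_obs(): the state, without advancing time (a new reading comes with each control period).
- vision.snapshot(name): name is "scene" or "top"; returns a dict with "color" (420x560x3 uint8, red, green, blue), "z_map" (420x560 float32, m along the optical axis (not along the pixel's ray), 0 where there is no reading), "fx", "fy", "cx", "cy" (pixels), "R" (3x3) and "t" (3): a world point X has camera coordinates R X + t. Camera axes: x right, y down, z forward; pixel columns grow to the right and rows downward; lengths in m; the calibration is good to about 2 mm. A picture is of the moment at which its call begins.
- robot.close_job(): hands the job in; it is judged then, once.
The state is a dict: "time": time; "joint_positions": joint angles; "qvel": joint speeds; "joint_torque": joint torques, N m; "tool_pos": TCP position; "ee_rot": TCP orientation; "wrist_force": force on the tool from outside, world axes, zero at the start; "wrist_torque": the same for the moment, N m; "width": finger opening in m; "finger_force": force on a finger pad.
Only numpy, scipy, OpenCV 4.12 (cv2) and the standard library are available. Lean on these libraries where they do the work, as an engineer would, in place of code of your own. Each camera call takes 0.05 s, during which the arm holds its last target. There are 200 camera calls.

## Task

Log out the jar of solder paste: turn it round on its turntable until its coded label squarely faces the reader's red window, and leave it standing there. Then flip the station's toggle over to the green dot so that it snaps on. Leave everything else on the bench as it lies.

Things in the scene. Friction and masses are not known exactly. Their poses are not given: they have to be found in the camera images.
- station: Code reading station, fixed. Origin on the turntable's vertical axis at table height. A base bar 120 mm (x) by 430 mm (y), 16 mm thick, carries, along y: the black reader block at +y, the turntable in the middle, and at -y (centre y -155 mm) a grey switch box 100 x 80 mm, top 54 mm above the table, with the toggle. The reader looks along the station's -y.
- reader_window (a point): Middle of the reader's red window, 149 mm from the turntable's axis (station +y), 74 mm above the table, looking at the axis. The reader block behind it is 56 mm wide, its top about 100 mm above the table.
- turntable (a point): Centre of the turntable's top: a bright steel disc of 176 mm diameter, this top 34 mm above the table. It turns without end both ways with a light drag (about 0.7 N at its handle) and stays where it is left. A ring in its middle, 77 mm outer diameter and 6 mm high, centres the jar with 2 mm of play; the jar turns with the disc.
- handle (a point): Middle of the turntable's upright black handle: a round post 13 to 17 mm thick, from 34 to 94 mm above the table (this point is at 74 mm), standing on the disc 74 mm from its axis. Swinging it round carries disc and jar with it.
- jar: Closed jar of solder paste, blue, white screw lid, 67 mm diameter, 80 mm tall, about 0.55 kg, loose in the turntable's ring. Origin: centre of its underside, z up; its +y points out through the middle of the coded label, a white patch with black bars, about 55 mm wide. A red seal strip, 14 mm wide, runs from the label's middle up over the lid's edge to its centre, showing the label's side from above.
- label (a point): Middle of the jar's label, on the jar's side 33 mm from its axis and 31 mm above its underside.
- toggle (a joint): Steel toggle lever on the switch box: 0 = off, leaning 20 degrees to the station's -x (white dot); 0.7 rad = on, leaning 20 degrees to +x (green dot). It pivots about a line along the station's y, at x 0, y -155 mm, 56 mm above the table. A spring snaps it over past its middle (0.35); about 4 N at the tip starts it.
- toggle_tip (a point): Centre of the 11 mm ball at the end of the toggle lever, 33 mm from its pivot (87 mm above the table when at rest).
- bottle1: Bystander, loose on the table: half-litre clear water bottle, white cap, green band, 62 mm diameter, 206 mm tall. Origin at its underside.
- bottle2: Bystander, loose on the table: a second water bottle like bottle1. Origin at its underside.
- orange: Bystander, loose on the table: an orange, 72 mm diameter, 73 mm tall. Origin at its underside.
- spool: Bystander, loose on the table: white flanged spool of solder, 62 mm diameter, 52 mm tall, standing on end. Origin at its underside.
- tin: Bystander, loose on the table: flat tin with a red lid, 71 mm diameter, 34 mm tall. Origin at its underside.
- board: Bystander, loose on the table: green circuit board 50 x 70 mm, 16 mm tall with its parts. Origin at its underside.
- tweezers: Bystander, loose on the table: steel tweezers lying flat, 135 mm long, 5 mm thick. Origin at its underside, near the middle of its length.
- driver: Bystander, loose on the table: screwdriver with a yellow handle, lying, 170 mm long, under 35 mm tall. Origin at its underside, near the middle of its length.
Mind the look-alikes: they are no part of the job. Leave any pink or purple look-alike of the jar alone.

How it is judged:
By the outcome, as a careful person would: the job done as asked, in the order asked, and still so for the second after the job is handed in, with the robot touching nothing.
It also fails if it takes over 48 s, if anything falls off the work surface, if the arm or the gripper's body presses on something with over 40 N, if the wrist force passes 120 N, or if a joint passes its speed limit or range.

## Working session

There is one attempt and no reset: what is moved stays moved. The work goes in short steps, Python scripts to look and compute and a shell command to move; the robot and the scene stay as the last step left them, time stands still between calls to the robot, and variables do not carry over. Pictures are saved under pics/ and viewed, at most 10 in all, crops included, and the job is handed in when it is done.

```bash
ls; mkdir -p pics; cat > h.py <<'E'
import numpy as np, cv2
from bench import robot, vision
def snap(n,tag):
    s=vision.snapshot(n); np.savez(f'pics/{tag}.npz',**s)
    cv2.imwrite(f'pics/{tag}.png',s['color'][:,:,::-1]); return s
def load(tag): return dict(np.load(f'pics/{tag}.npz'))
def world(s,u,v,z=None):
    d=np.array([(u-s['cx'])/s['fx'],(v-s['cy'])/s['fy'],1.])
    R,t=s['R'],s['t']; c=-R.T@t; r=R.T@d
    if z is None: return c+r*s['z_map'][int(round(v)),int(round(u))]
    return c+r*(z-c[2])/r[2]
def pix(s,X):
    p=s['R']@np.array(X)+s['t']; return s['fx']*p[0]/p[2]+s['cx'], s['fy']*p[1]/p[2]+s['cy']
E
python3 - <<'E'
from h import *
a=snap('top','top0');b=snap('scene','sc0')
for s in(a,b): print(-s['R'].T@s['t'], s['R'].round(2).tolist(), s['fx'])
print({k:np.round(v,3) for k,v in robot.get_obs().items()})
E
```

```text
pics
[ 0.42342254 -0.00849156  1.15259756] [[0.02, -1.0, -0.01], [-0.99, -0.01, -0.14], [0.14, 0.01, -0.99]] 401.9810877178842
[ 0.93715588 -0.56604819  1.04157719] [[0.86, 0.51, -0.0], [0.42, -0.71, -0.57], [-0.29, 0.49, -0.82]] 382.7968452867025
{'time': np.float64(0.1), 'joint_positions': array([-1.224,  0.088,  1.372,  0.   ,  1.684, -0.103]), 'qvel': array([-0.001,  0.   , -0.004, -0.001, -0.   ,  0.001]), 'joint_torque': array([ 2.0000e-03, -3.4125e+01, -3.0330e+01,  7.2000e-02,  3.0000e-02,
       -0.0000e+00]), 'tool_pos': array([ 0.239, -0.495,  0.204]), 'ee_rot': array([-3.14, -0.  ,  0.45]), 'wrist_force': array([0.14 , 0.671, 0.452]), 'wrist_torque': array([ 0.028,  0.026, -0.04 ]), 'finger_force': np.float64(0.0), 'width': np.float64(0.094)}
```

View pics/top0.png

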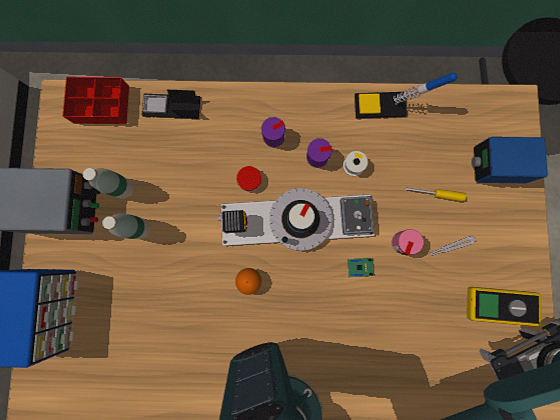

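View pics/sc0.png

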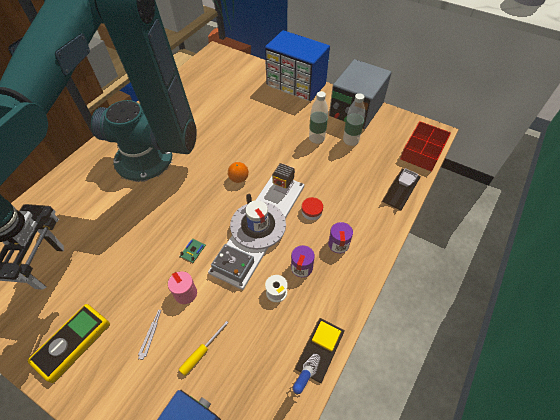

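The top view shows the station along columns 220–377: reader at about (234,220), turntable at about (302,218), switch box at about (357,216). The handle is a dark spot near (285,240). Look-alikes for the jar are purple (273,131), purple (319,152) and pink (410,242). The candidate is the jar on the turntable, with its lid at (302,216), so I'll crop in on that.

```bash
python3 - <<'E'
from h import *
a=load('top0');b=load('sc0')
A=cv2.resize(a['color'][175:265,210:390,::-1],None,fx=4.4,fy=4.4,interpolation=cv2.INTER_CUBIC)
cv2.imwrite('pics/c1.png',A)
B=cv2.resize(b['color'][150:300,190:340,::-1],None,fx=4,fy=4,interpolation=cv2.INTER_CUBIC)
cv2.imwrite('pics/c2.png',B)
E
```

```text
(no output)
```

View pics/c1.png

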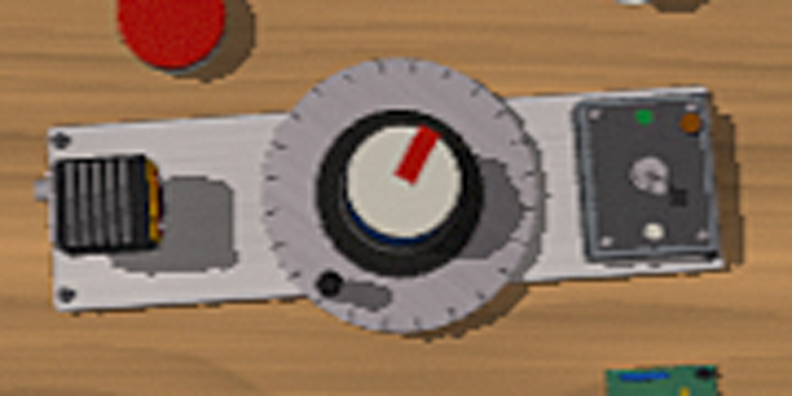

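View pics/c2.png

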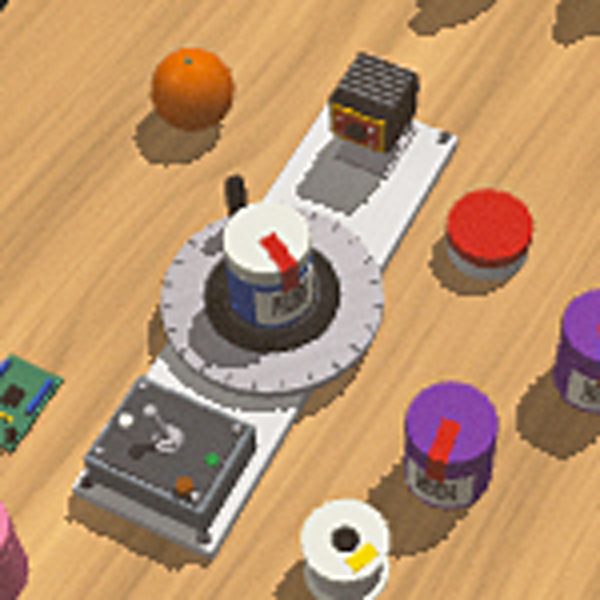

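The top crop shows the blue jar on the disc. Its red seal runs from about (404,180) to (430,128), so the label faces away from the reader. The handle is at about (330,283), and the toggle leans to the white dot (653,232) with the green dot at (644,117). The scene crop confirms a blue jar with a label, so the choice is right.

```bash
cat >> h.py <<'E'
def cloud(s):
    v,u=np.mgrid[:420,:560]; z=s['z_map']
    P=np.stack([(u-s['cx'])/s['fx']*z,(v-s['cy'])/s['fy']*z,z],-1)
    return (P-s['t'])@s['R']
def seal(s,c,zl=.114):
    # seal direction about jar axis c (red pixels on lid plane)
    W=cloud(s);C=s['color'].astype(int);D=np.hypot(W[...,0]-c[0],W[...,1]-c[1])
    lid=(abs(W[...,2]-zl)<.008)&(D<.04)
    red=lid&(C[...,0]>110)&(C[...,1]<80)&(C[...,2]<80)
    f=lambda m:np.array([world(s,u,v,zl)[:2] for v,u in np.argwhere(m)])
    L=f(lid);lc=(L.max(0)+L.min(0))/2;r=f(red);m=r.mean(0)-lc
    return lc,L.mean(0),r.mean(0),len(r),np.degrees(np.arctan2(m[1],m[0]))
def handle(s,c):
    W=cloud(s);D=np.hypot(W[...,0]-c[0],W[...,1]-c[1])
    m=(W[...,2]>.075)&(W[...,2]<.105)&(abs(D-.074)<.015)
    p=W[m];return p.mean(0),len(p),np.degrees(np.arctan2(*(p.mean(0)[:2]-c)[::-1]))
E
python3 - <<'E'
from h import *
a=load('top0');b=load('sc0')
q=lambda x,y,z:world(a,210+x/4.4-.4,175+y/4.4-.4,z)
K=[q(x,y,.016) for x,y in((50,128),(55,310),(722,270),(708,88))]
print('bar',np.round(K,4).tolist())
K=np.array(K)[:,:2];c=K.mean(0);d=(K[0]+K[1]-K[2]-K[3])/2;print(c,np.linalg.norm(d),np.degrees(np.arctan2(d[1],d[0])))
print('disc',q(402,195,.034))
for n,s in(('top',a),('sc',b)):
    W=cloud(s);D=np.hypot(W[...,0]-c[0],W[...,1]-c[1])
    m=(abs(W[...,2]-.034)<.005)&(D<.1)&(D>.045)
    X=W[m];A=np.c_[X[:,:2],np.ones(len(X))]
    mm=m.astype(np.uint8)
    h=cv2.convexHull(np.argwhere(m)[:,::-1].astype(np.int32))[:,0]
    w=np.array([world(s,u,v,.034)[:2] for u,v in h],np.float32)
    print(n,'disc z',np.median(X[:,2]),'circle',cv2.minEnclosingCircle(w))
    print('seal',seal(s,c)); print('handle',handle(s,c))
    C=s['color'].astype(int)
    g=(C[...,1]>C[...,0]+60)&(C[...,1]>C[...,2]+40)&(D<.3)&(W[...,2]>.04)
    print('green',W[g].mean(0),g.sum())
    # switch box top
    m=(abs(W[...,2]-.054)<.005)&(D>.09)&(D<.22)&(W[...,1]<c[1])
    r=cv2.minAreaRect(np.array([world(s,u,v,.054)[:2] for v,u in np.argwhere(m)],np.float32));print('box',r)
    m=(W[...,2]>.070)&(D>.1)&(D<.22)&(W[...,1]<c[1]);print('toggle',W[m].round(4).tolist()[:12])
    m=(W[...,2]>.09)&(W[...,2]<.11)&(D>.12)&(D<.25)&(W[...,1]>c[1]);print('reader',cv2.minAreaRect(W[m][:,:2].astype(np.float32)))
E
```

```text
bar [[0.5721, 0.1864, 0.016], [0.4547, 0.1787, 0.016], [0.4867, -0.2477, 0.016], [0.6044, -0.2403, 0.016]]
[ 0.52945976 -0.03072721] 0.4277842904212419 94.31566940845188
disc [ 0.53008659 -0.04196293  0.034     ]
top disc z 0.033477901034342186 circle ((0.5308271050453186, -0.03918547183275223), 0.087653249502182)
seal (array([ 0.53151846, -0.03824931]), array([ 0.53058639, -0.03883405]), array([ 0.54654739, -0.0484251 ]), 54, np.float64(-34.10111927567084))
handle (array([0.47021432, 0.00384089, 0.08961096]), 30, np.float64(149.7376074401503))
green [ 0.56418401 -0.17389943  0.16478222] 10
box ((0.612079918384552, -0.16459548473358154), (0.2668667733669281, 0.11437180638313293), 25.607561111450195)
toggle [[0.7446, -0.0688, 0.0779], [0.7447, -0.0716, 0.0777], [0.7449, -0.0744, 0.0773], [0.7439, -0.0797, 0.0808], [0.7413, -0.066, 0.0795], [0.7413, -0.0688, 0.0796], [0.7413, -0.0715, 0.0796], [0.7417, -0.0743, 0.0786], [0.7413, -0.077, 0.0797], [0.7425, -0.08, 0.076], [0.7423, -0.0827, 0.0766], [0.7414, -0.0852, 0.0798]]
reader ((0.5167115926742554, 0.14122438430786133), (0.0557595081
[... 292 characters left out ...]
24648))
handle (array([ 0.4726924 , -0.00102963,  0.08709262]), 27, np.float64(152.38389333522397))
green [ 0.57844578 -0.19236998  0.05502025] 6
box ((0.6148324608802795, -0.17886289954185486), (0.25346845388412476, 0.09131599962711334), 14.429200172424316)
toggle [[0.7011, -0.0632, 0.0812], [0.7033, -0.0611, 0.0801], [0.6907, -0.0741, 0.0825], [0.6924, -0.071, 0.0793], [0.6951, -0.0701, 0.0804], [0.6973, -0.068, 0.0791], [0.6997, -0.0664, 0.079], [0.7028, -0.0661, 0.0812], [0.7042, -0.0624, 0.0769], [0.7079, -0.0635, 0.0819], [0.7129, -0.0609, 0.0825], [0.715, -0.0585, 0.0807]]
reader ((0.5182834267616272, 0.13960544764995575), (0.05456247925758362, 0.06522027403116226), 4.194355010986328)
```

```bash
cat >> h.py <<'E'
AX=np.array([.5312,-.0405]); YAW=np.radians(4.4)
def sealpca(s,zl=.1145):
    C=s['color'].astype(float);W=cloud(s);D=np.hypot(*(W[...,:2]-AX).transpose(2,0,1))
    w=np.clip((C[...,0]-C[...,1])/C[...,0].clip(1),0,1)*(C[...,0]>60)*(D<.036)*(abs(W[...,2]-zl)<.006)
    w[w<.25]=0; i=np.argwhere(w>0);P=np.array([world(s,u,v,zl)[:2] for v,u in i]);ww=w[w>0]
    m=np.average(P,axis=0,weights=ww);c=np.cov((P-m).T,aweights=ww);e,V=np.linalg.eigh(c);d=V[:,1]
    o=m-AX
    if d@o<0:d=-d
    n=np.array([-d[1],d[0]]);return 'pca',np.degrees(np.arctan2(d[1],d[0])),'mean',np.degrees(np.arctan2(o[1],o[0])),np.linalg.norm(o),'axis offset',o@n,len(i)
def st(x,y,z): # station->world
    c,s=np.cos(YAW),np.sin(YAW); return np.array([AX[0]+c*x-s*y,AX[1]+s*x+c*y,z])
def go(target,yaw):
    from scipy.spatial.transform import Rotation as Ro
    o=robot.get_obs();R=Ro.from_euler('xyz',o['ee_rot']);G=Ro.from_euler('xyz',[np.pi,0,np.radians(yaw)])
    print('pose',o['tool_pos'].round(4),o['ee_rot'].round(3),'shift(tool now)',(R.inv().apply(np.array(target)-o['tool_pos'])*1000).round(1),
      'rotvec deg',np.degrees((R.inv()*G).as_rotvec()).round(1))
E
python3 - <<'E'
from h import *
a=load('top0');b=load('sc0')
for s in(a,b):print(sealpca(s))
h=world(a,210+330/4.4-.4,175+283/4.4-.4,.094)[:2];print('h',h,np.linalg.norm(h-AX),np.degrees(np.arctan2(*(h-AX)[::-1])))
h=world(b,190+234/4-.4,150+184/4-.4,.094)[:2];print('h',h,np.linalg.norm(h-AX),np.degrees(np.arctan2(*(h-AX)[::-1])))
# station yaw from bar/reader, toggle pixel
t=world(a,210+662/4.4-.4,175+182/4.4-.4,.056);print('pivotish',t)
t=world(b,190+151/4-.4,150+410/4-.4,.087);print('tip',t,'exp',st(-.0113,-.155,.087),'win',st(0,.149,.074))
print('green exp',[np.array(pix(a,st(.038,-.155,.054)))])
E
```

```text
('pca', np.float64(-26.548161755071245), 'mean', np.float64(-25.952710811151515), np.float64(0.017425392478097237), 'axis offset', np.float64(0.00018109151688261438), 69)
('pca', np.float64(-28.041466848198745), 'mean', np.float64(-29.121112276092116), np.float64(0.01943901541380615), 'axis offset', np.float64(-0.0003662748341290694), 53)
h [0.47104912 0.00223333] 0.07378526345444057 144.60865762938997
h [ 0.47419327 -0.0013626 ] 0.06914841590960881 145.5288456472351
pivotish [ 0.53849243 -0.20283061  0.056     ]
tip [ 0.53212137 -0.19471266  0.087     ] exp [ 0.53182475 -0.1959101   0.087     ] win [0.51976886 0.10806086 0.074     ]
green exp [array([355.87986292, 200.63502408])]
```

```bash
python3 -m crank '[[0,[0.030,-0.025,0],[0,0,0]],[0,[0.030,-0.025,0],[0,0,0]],[0,[0.030,-0.025,0],[0,0,0]],[0,[0.030,-0.025,0],[0,0,0]],[0,[0.030,-0.025,0],[0,0,0]],[0,[0.030,-0.025,0],[0,0,0]],[0,[0.030,-0.025,0],[0,0,0]]]'
python3 -m crank '[[0,[0.030,-0.025,0],[0,0,0]],[0,[0.030,-0.025,0],[0,0,0]],[0,[0.030,-0.025,0],[0,0,0]],[0,[0.030,-0.025,0],[0,0,0]],[0,[0.030,-0.025,0],[0,0,0]],[0,[0.030,-0.025,0],[0,0,0]],[0,[0.030,-0.025,0],[0,0,0]]]'
python3 -m crank '[[0,[0,0,0],[0,0,7.6]],[0,[0,0,0],[0,0,7.6]],[0,[0,0,0],[0,0,7.6]],[0,[0,0,0],[0,0,7.6]],[0,[0,0,0],[0,0,7.6]],[0,[0,0,0],[0,0,7.6]],[0,[0,0,0],[0,0,7.6]],[0,[0,0,0],[0,0,7.6]]]'
python3 -m crank '[[0,[0,0,0],[0,0,0]],[0,[0,0,0],[0,0,0]]]'
python3 -c "
from h import *
go([.4706,.0019,.2],-35)"
```

```text
time: 0.8
tool_pos: [0.3523, -0.2447, 0.205]
ee_rot: [-3.141, 0.0, 0.449]
wrist_force: [0.1, -0.2, -0.6]
width: 0.094
finger_force: 0.0
time: 1.5
tool_pos: [0.4653, 0.0042, 0.2051]
ee_rot: [-3.141, 0.001, 0.45]
wrist_force: [-0.0, -0.5, 0.1]
width: 0.094
finger_force: 0.0
time: 2.3
tool_pos: [0.4648, 0.0025, 0.2049]
ee_rot: [3.141, 0.001, -0.617]
wrist_force: [0.7, 0.4, -0.3]
width: 0.0939
finger_force: 0.0
time: 2.5
tool_pos: [0.4649, 0.0025, 0.2051]
ee_rot: [3.141, 0.001, -0.609]
wrist_force: [0.1, -0.3, 0.3]
width: 0.0939
finger_force: 0.0
pose [0.4649 0.0025 0.2051] [ 3.141e+00  1.000e-03 -6.090e-01] shift(tool now) [ 5.  -2.7  5.1] rotvec deg [0.  0.  0.1]
```

```bash
python3 -m crank '[[0,[0.005,-0.003,0.030],[0,0,0]],[0,[0,0,0.040],[0,0,0]],[0,[0,0,0.040],[0,0,0]],[0,[0,0,0.040],[0,0,0]],[0,[0,0,0],[0,0,0]]]'
python3 -m crank '[[0.7,[0,0,0],[0,0,0]],[0.7,[0,0,0],[0,0,0]],[0.7,[0,0,0],[0,0,0]],[0.7,[0,0,0],[0,0,0]],[1,[0,0,0],[0,0,0]],[1,[0,0,0],[0,0,0]],[1,[0,0,0],[0,0,0]],[1,[0,0,0],[0,0,0]]]'
python3 -c "
from h import *
s=snap('top','top1');print(sealpca(s))
o=robot.get_obs();p=o['tool_pos'][:2]-AX;print(np.linalg.norm(p),np.degrees(np.arctan2(p[1],p[0])))"
```

```text
time: 3.0
tool_pos: [0.4657, 0.0027, 0.0493]
ee_rot: [3.135, 0.012, -0.61]
wrist_force: [-0.1, 1.2, -0.7]
width: 0.0943
finger_force: 0.0
time: 3.8
tool_pos: [0.4709, 0.0021, 0.0555]
ee_rot: [3.141, 0.0, -0.611]
wrist_force: [-0.7, -0.4, -0.7]
width: 0.0332
finger_force: 0.0
('pca', np.float64(-29.48036632482631), 'mean', np.float64(-25.399454779694068), np.float64(0.021572808456159727), 'axis offset', np.float64(0.0015352318607127942), 52)
0.07376195186304207 144.78804688943677
```

```bash
python3 -m crank '[[1,[0,0,0],[0,0,0]],[1,[0,0,0],[0,0,0]],[1,[0,0,0],[0,0,0]],[1,[0,0,0],[0,0,0]]]'
python3 -c "
from h import *
o=robot.get_obs();p=o['tool_pos'][:2]-AX;print(np.linalg.norm(p),np.degrees(np.arctan2(p[1],p[0])))"
```

```text
time: 4.25
tool_pos: [0.4709, 0.002, 0.0554]
ee_rot: [3.141, 0.0, -0.611]
wrist_force: [-1.3, -0.3, -0.6]
width: 0.0155
finger_force: 30.0
0.07378320528049626 144.80299349842437
```

```bash
python3 -m crank '[[1,[0.0004,0.0077,0],[0,0,-6]],[1,[0.0004,0.0077,0],[0,0,-6]],[1,[0.0004,0.0077,0],[0,0,-6]],[1,[0.0004,0.0077,0],[0,0,-6]],[1,[0.0004,0.0077,0],[0,0,-6]],[1,[0.0004,0.0077,0],[0,0,-6]],[1,[0.0004,0.0077,0],[0,0,-6]],[1,[0,0,0],[0,0,0]]]'
python3 -c "
from h import *
o=robot.get_obs();p=o['tool_pos'][:2]-AX;print(np.linalg.norm(p),np.degrees(np.arctan2(p[1],p[0])), np.degrees(o['ee_rot'][2]))"
```

```text
time: 5.05
tool_pos: [0.4573, -0.0498, 0.0554]
ee_rot: [3.141, 0.002, 0.121]
wrist_force: [-2.4, -0.5, 1.4]
width: 0.0153
finger_force: 30.0
0.07446579763771465 -172.85284355895593 6.910559192299872
```

```bash
python3 -m crank '[[1,[0.0004,0.0077,0],[0,0,-6]],[1,[0.0004,0.0077,0],[0,0,-6]],[1,[0.0004,0.0077,0],[0,0,-6]],[1,[0.0004,0.0077,0],[0,0,-6]],[1,[0.0004,0.0077,0],[0,0,-6]],[1,[0.0004,0.0077,0],[0,0,-6]],[1,[0.0004,0.0077,0],[0,0,-6]],[1,[0,0,0],[0,0,0]]]'
python3 -m crank '[[1,[0.0004,0.0077,0],[0,0,-6]],[1,[0.0004,0.0077,0],[0,0,-6]],[1,[0.0004,0.0077,0],[0,0,-6]],[1,[0.0004,0.0077,0],[0,0,-6]],[1,[0.0004,0.0077,0],[0,0,-6]],[1,[0.0002,0.0038,0],[0,0,-3]],[1,[0,0,0],[0,0,0]],[1,[0,0,0],[0,0,0]]]'
python3 -c "
from h import *
o=robot.get_obs();p=o['tool_pos'][:2]-AX;print(np.linalg.norm(p),np.degrees(np.arctan2(p[1],p[0])), np.degrees(o['ee_rot'][2]))
s=snap('top','top2');print(sealpca(s));s2=snap('scene','sc2');print(sealpca(s2))
A=[cv2.resize(x['color'][r:r+100,q:q+100,::-1],None,fx=4,fy=4,interpolation=cv2.INTER_CUBIC) for x,r,q in((s,165,250),(s2,165,205))]
cv2.imwrite('pics/c3.png',np.hstack(A))"
```

```text
time: 5.85
tool_pos: [0.4823, -0.0971, 0.0554]
ee_rot: [-3.141, 0.003, 0.852]
wrist_force: [-4.3, -4.0, 2.6]
width: 0.0156
finger_force: 30.0
time: 6.65
tool_pos: [0.5207, -0.1144, 0.0554]
ee_rot: [-3.141, 0.003, 1.427]
wrist_force: [-1.7, -4.6, 1.0]
width: 0.0159
finger_force: 30.0
0.07465229265242007 -98.1179162753362 81.74635500141392
('pca', np.float64(90.6203219709493), 'mean', np.float64(90.94035199875958), np.float64(0.017262221891618076), 'axis offset', np.float64(9.641898012766392e-05), 77)
('pca', np.float64(91.31881117775734), 'mean', np.float64(89.94226382680414), np.float64(0.0164568011785649), 'axis offset', np.float64(-0.00039534127986475074), 45)
```

View pics/c3.png

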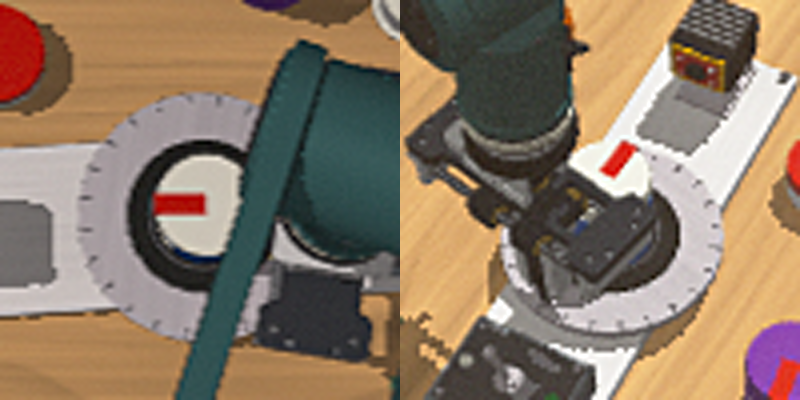

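The seal at crop (205,203)→(153,206) now points at the reader, at about 91°. The target is 94.4°, so I'll turn about 3.5° more and then release.

```bash
python3 -m crank '[[1,[0.0001,0.0045,0],[0,0,-3.5]],[1,[0,0,0],[0,0,0]],[1,[0,0,0],[0,0,0]],[1,[0,0,0],[0,0,0]]]'
python3 -m crank '[[0.5,[0,0,0],[0,0,0]],[0.5,[0,0,0],[0,0,0]],[0.5,[0,0,0],[0,0,0]],[0.5,[0,0,0],[0,0,0]],[0.5,[0,0,0],[0,0,0]],[0.5,[0,0,-0.03],[0,0,0]],[0.5,[0,0,-0.03],[0,0,0]],[0.5,[0,0,-0.03],[0,0,0]]]'
python3 -m crank '[[1,[-0.04,0,0],[0,0,0]],[1,[-0.04,0,0],[0,0,0]],[1,[0,0,0],[0,0,0]],[1,[0,0,0],[0,0,0]]]'
python3 -c "
from h import *
s=snap('top','top3');print(sealpca(s));s2=snap('scene','sc3');print(sealpca(s2))
go(st(-.046,-.155,.078),94.4)"
```

```text
time: 7.15
tool_pos: [0.5251, -0.1149, 0.0554]
ee_rot: [-3.141, 0.003, 1.488]
wrist_force: [-1.6, -5.6, 0.6]
width: 0.0153
finger_force: 30.0
time: 7.95
tool_pos: [0.5252, -0.1134, 0.1463]
ee_rot: [-3.141, -0.0, 1.491]
wrist_force: [1.0, -0.0, 0.1]
width: 0.0469
finger_force: 0.0
time: 8.35
tool_pos: [0.5189, -0.1937, 0.1453]
ee_rot: [-3.141, -0.001, 1.49]
wrist_force: [-0.2, -0.1, -0.2]
width: 0.0184
finger_force: 0.0
('pca', np.float64(95.48671951363161), 'mean', np.float64(94.42313520442502), np.float64(0.017833188197175574), 'axis offset', np.float64(-0.0003310193181371736), 76)
('pca', np.float64(94.20215402416115), 'mean', np.float64(93.94799827930315), np.float64(0.01656618845571089), 'axis offset', np.float64(-7.348496162143002e-05), 45)
pose [ 0.5191 -0.1925  0.1452] [-3.141e+00 -1.000e-03  1.492e+00] shift(tool now) [ -7.8 -21.3  67.2] rotvec deg [-0.  -0.  -8.9]
```

```bash
python3 -m crank '[[1,[-0.008,-0.021,0],[0,0,-4.5]],[1,[0,0,0],[0,0,-4.4]],[1,[0,0,0],[0,0,0]],[1,[0,0,0.030],[0,0,0]],[1,[0,0,0.030],[0,0,0]],[1,[0,0,0.007],[0,0,0]],[1,[0,0,0],[0,0,0]],[1,[0,0,0],[0,0,0]]]'
python3 -c "
from h import *
go(st(-.046,-.155,.078),94.4)
s=snap('scene','sc4');s2=snap('top','top4')
A=[cv2.resize(x['color'][r:r+80,q:q+80,::-1],None,fx=5,fy=5,interpolation=cv2.INTER_CUBIC) for x,r,q in((s,220,190),(s2,180,315))]
cv2.imwrite('pics/c4.png',np.hstack(A))"
```

```text
time: 9.25
tool_pos: [0.4985, -0.1997, 0.0798]
ee_rot: [3.14, 0.001, 1.647]
wrist_force: [-0.5, 0.5, 0.3]
width: 0.0006
finger_force: 0.0
pose [ 0.4985 -0.1997  0.0798] [3.140e+00 1.000e-03 1.647e+00] shift(tool now) [ 1.2 -1.2  1.8] rotvec deg [ 0.1  0.1 -0. ]
```

View pics/c4.png

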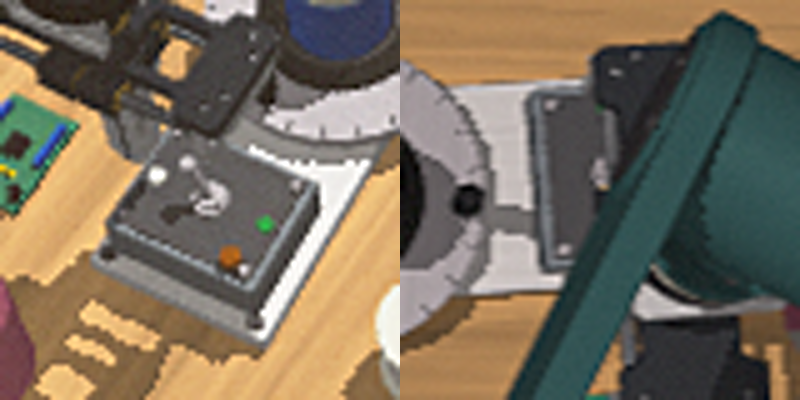

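In the scene crop the fingertip is near (125,145), beside the toggle ball at (187,162), on the white-dot side. I'll push towards the green dot at (265,224).

```bash
python3 -m crank '[[1,[0.001,0.005,0.002],[0,0,0]],[1,[0,0.006,0],[0,0,0]],[1,[0,0.006,0],[0,0,0]],[1,[0,0.006,0],[0,0,0]],[1,[0,0.004,0],[0,0,0]],[1,[0,0,0],[0,0,0]]]'
python3 -m crank '[[1,[0,0.004,0],[0,0,0]],[1,[0,0.004,0],[0,0,0]],[1,[0,0.003,0],[0,0,0]],[1,[0,0,0],[0,0,0]],[1,[0,0,0],[0,0,0]]]'
python3 -c "
from h import *
go(st(-.046,-.155,.078),94.4)
s=snap('scene','sc5')
cv2.imwrite('pics/c5.png',cv2.resize(s['color'][220:300,190:270,::-1],None,fx=5,fy=5,interpolation=cv2.INTER_CUBIC))"
```

```text
time: 9.95
tool_pos: [0.5255, -0.1966, 0.0765]
ee_rot: [3.14, 0.0, 1.647]
wrist_force: [0.3, 0.6, 1.1]
width: 0.0004
finger_force: 0.0
time: 10.45
tool_pos: [0.5354, -0.1957, 0.0764]
ee_rot: [-3.142, 0.0, 1.647]
wrist_force: [0.3, 0.7, -1.8]
width: 0.0005
finger_force: 0.0
pose [ 0.5354 -0.1957  0.0764] [-3.142  0.     1.647] shift(tool now) [  0.1 -38.3  -1.6] rotvec deg [-0.  0. -0.]
```

View pics/c5.png

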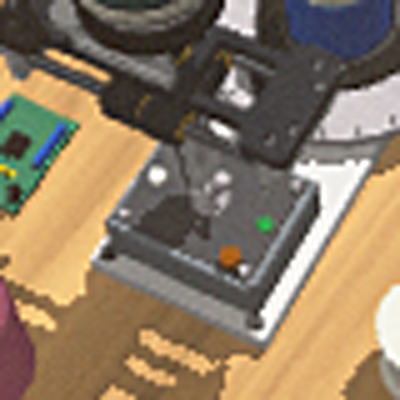

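The ball is now near crop (222,180), next to the fingertip. I'll push a little further and compare it with where the on position should appear.

```bash
python3 -m crank '[[1,[0,0.003,0],[0,0,0]],[1,[0,0.003,0],[0,0,0]],[1,[0,0.002,0],[0,0,0]],[1,[0,0,0],[0,0,0]]]'
python3 -m crank '[[1,[0,-0.03,0],[0,0,0]],[1,[0,-0.01,0],[0,0,0]],[1,[0,0,-0.04],[0,0,0]],[1,[0,0,-0.05],[0,0,0]],[1,[-0.04,-0.04,-0.01],[0,0,0]],[1,[-0.04,-0.04,0],[0,0,0]],[1,[-0.03,-0.04,0],[0,0,0]],[1,[0,0,0],[0,0,0]]]'
python3 -c "
from h import *
s=snap('scene','sc6');t=snap('top','top6');print(sealpca(s),sealpca(t))
for x in(-.0113,.0113):
  u,v=pix(s,st(x,-.155,.087));print((u-190)*4,(v-200)*4)
A=[cv2.resize(x['color'][r:r+100,q:q+100,::-1],None,fx=4,fy=4,interpolation=cv2.INTER_CUBIC) for x,r,q in((s,200,190),(t,165,285))]
cv2.imwrite('pics/c6.png',np.hstack(A))
cv2.imwrite('pics/f6.png',s['color'][:,:,::-1])"
```

```text
time: 10.9
tool_pos: [0.5373, -0.1956, 0.0762]
ee_rot: [-3.127, -0.001, 1.646]
wrist_force: [-15.2, -0.9, 7.9]
width: 0.0005
finger_force: 7.8
time: 11.7
tool_pos: [0.3982, -0.3103, 0.1758]
ee_rot: [-3.141, 0.003, 1.64]
wrist_force: [0.9, 1.7, 0.2]
width: 0.0007
finger_force: 0.0
('pca', np.float64(94.25364041714025), 'mean', np.float64(94.00187597475065), np.float64(0.01655925298998757), 'axis offset', np.float64(-7.276308507747891e-05), 45) ('pca', np.float64(95.49765178209942), 'mean', np.float64(94.4604329557669), np.float64(0.017826986634233575), 'axis offset', np.float64(-0.00032270223730971877), 76)
148.072922290762 209.48989379055774
175.6118877571538 222.05196896755365
```

View pics/c6.png

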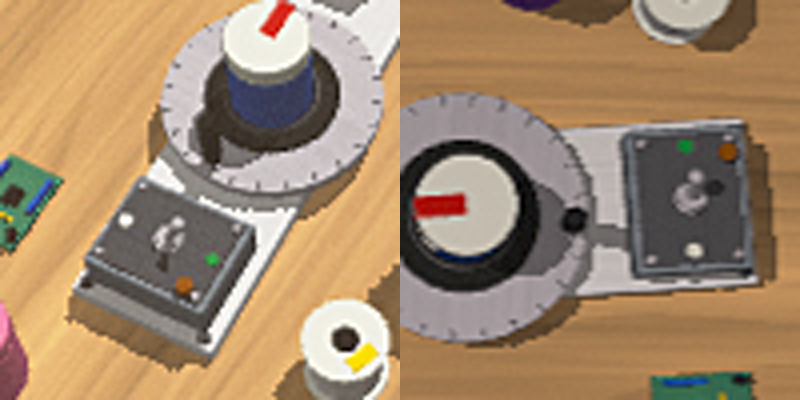

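View pics/f6.png

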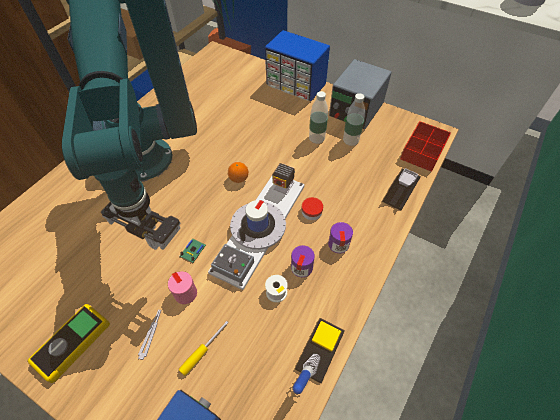

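The toggle ball is at crop (178,222), and the computed on position is (176,222). The label is at about 94.5° against a target of 94.4°, the arm is clear, and the other objects haven't moved.

```bash
python3 -c "
from bench import robot
print(robot.close_job())"
```

```text
the job is handed in; nothing more can be done
None
```

The job is handed in: the blue jar's label faces the reader's red window to within about 1° by the cameras, the toggle has snapped on to the green dot, and the last picture shows everything else where it was, with about 12 s used of the 48 s.

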